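# Lay out the espresso tools at the kiosk

## Task

Get the espresso corner ready for the next shot: lay the portafilter in its wooden rest, basket flat inside the round rim and handle down between the saddle's cheeks, and only then set the dosing ring level on the portafilter with its lip inside the basket. Also stand the tamper upright in the recess of its wooden block and the little steel cup upright in the middle of the scale's plate. Let go of everything, and leave the jigger and the shot glass standing where they are.

Things in the scene. Friction and masses are not known exactly. Their poses are not given: they have to be found in the camera images.
- portafilter: Loose portafilter, 0.32-0.5 kg, lying flat: open steel basket 66 mm wide, 30 mm high (59 mm inside at the rim, floor 4 mm up) and straight dark wooden handle. Origin: centre of the basket's underside; x points from handle to basket. Handle along -x, from 51 to 156 mm out, 23 mm wide, its axis 14.5 mm and top 26 mm up; balances about 64 mm out: grip it there, across, from above.
- rest: Fixed portafilter rest: pale wooden board 205 x 86 mm, 12 mm thick, with a dark round rim (74 mm wide inside, rising 11 mm, open to the saddle) and a saddle: two cheeks 35 mm apart, 112 to 132 mm behind the rim's centre, rising 23 mm. Origin: on the worktop below the rim's centre; x points from saddle to rim. In place, the portafilter's origin is 12 mm above this one, x axes alike.
- dosing_ring: Loose aluminium dosing ring, a short upright open tube, 0.11 kg, 36 mm high. Origin: centre of its underside. From below: tapered lip 47 to 54 mm wide (0 to 7 mm up), flange 67 mm wide (7 to 10.5 mm up), straight wall 59 mm wide (10.5 to 36 mm up), to be gripped. In place its flange lies on the basket's rim, its origin 23 mm above the portafilter's, same axis.
- tamper: Loose steel tamper, 0.28-0.44 kg, upright, 86 mm high: round foot 58 mm wide, waisted handle, round head 34 mm wide (72 to 84 mm up). Origin: centre of the foot's underside, z up. Grip the head from above with the fingertips about 66 mm above the underside.
- tamper_block: Fixed pale wooden block 94 x 94 x 22 mm with a round, rubber-lined recess 68 mm wide and 11 mm deep, its edge bevelled 3 mm. Origin: centre of the underside. In place, the tamper's origin is 11 mm above this one.
- steel_cup: Loose small open steel cup, 0.06 kg, upright, 56 mm wide at the rim, 44 mm at the base, 32 mm high. Origin: centre of the underside. Grip across the rim from above.
- scale: Fixed small black espresso scale, 116 x 98 mm, with a round steel plate 86 mm wide, top 19 mm above the worktop. Origin: on the worktop below the plate's centre; the display lies 55 mm from it towards -x. In place, the cup's origin is 19 mm above this one.
- jigger: Bystander, loose: steel double jigger, 47 mm wide, 78 mm high; origin at the centre of its underside. Leave it alone.
- shot_glass: Bystander, loose: clear shot glass standing mouth down, 46 mm wide, 57 mm high; origin at the centre of its underside. Leave it alone.
- bench_corner (a point): Fixed obstacle: the near left top corner of the open steel-legged bench at the back right that carries the espresso machine and the grinder. Seen from this corner its wooden top, 26 mm thick, upper face 270 mm above the worktop, reaches 330 mm along +x and 520 mm along -y; the machines on it stand 0.35 m taller. Carry things round its front, drawn in towards the robot, not through it.
Mind the look-alikes: they are no part of the job. Leave any pink or red look-alike of the steel_cup alone.

How it is judged:
On the way, in this order (a step that is already met when the one before it is completed fails the run):
1. the portafilter lies in its rest (horizontal distance between portafilter and rest below 0.01 m and z of portafilter in the frame of rest between 0.01 and 0.0155 m and angle between the x axis of portafilter and the x axis of rest, either way round below 0.15 rad and angle between portafilter's own z axis and vertical below 0.08 rad), for 0.2 s.
2. the dosing ring sits on the portafilter in the rest (all of step 1 and horizontal distance between dosing_ring and portafilter below 0.006 m and z of dosing_ring in the frame of portafilter between 0.019 and 0.0265 m and angle between dosing_ring's own z axis and vertical below 0.1 rad), for 0.2 s.
At the end, for the whole second after the job is handed in: Portafilter flat in its rest (within 10 mm, 0.15 rad, handle in the saddle), dosing ring level on it (within 6 mm, lip in the basket), tamper upright on the block's recess floor (within 10 mm), cup upright on the scale's plate within 15 mm of its middle, all released and still (all of step 2 and horizontal distance between tamper and tamper_block below 0.01 m and z of tamper in the frame of tamper_block between 0.008 and 0.015 m and angle between each of tamper, steel_cup's own z axis and vertical below 0.1 rad and horizontal distance between steel_cup and scale below 0.015 m and z of steel_cup in the frame of scale between 0.016 and 0.023 m and linear speed of each of portafilter, dosing_ring, tamper, steel_cup below 0.02 m/s); the robot touches nothing.
It fails at once if the jigger is pushed more than 30 mm or knocked over (distance of jigger from where it was at the start of the episode above 0.03 m or angle between jigger's own z axis and vertical above 0.6 rad).
It fails at once if the shot glass is pushed more than 30 mm or knocked over (distance of shot_glass from where it was at the start of the episode above 0.03 m or angle between shot_glass's own z axis and vertical above 0.6 rad).
It also fails if it takes over 109 s, if anything falls off the work surface, if the arm or the gripper's body presses on something with over 40 N, if the wrist force passes 120 N, or if a joint passes its speed limit or range.

## Robot

A 7-joint arm with a two-finger parallel gripper is mounted at the origin on a cart in front of the work surface, level with it; the furniture and walls round the work are solid. World frame = base frame: x ahead of the robot, y to its left, z up, the work surface at z = 0. Lengths are in m, angles in rad, forces in N, time in s.
With the tool pointing down it reaches from about 0.35 to 0.9 m from the base axis. Payload 19.9 kg.
Tool frame: the origin (TCP) lies between the finger pads; the fingertips stand 19 mm ahead of it and the grasp point (between the pads) is the TCP; z points along the fingers, y is the line along which they close (so a half turn about z gives the same grasp; the last joint's range is limited). The gripper opens to 94 mm and grips with 3 to 60 N. Pads are 16 mm wide; open, the fingers measure 119 mm over their backs; the gripper's body (75 mm by 177 mm) begins 78 mm behind the grasp point.
Start: joints at [-1.262, 0.417, -0.01, 1.614, 0.005, 1.111, -0.053], TCP at [0.215, 0.587, 0.224] pointing down, gripper open.
Joint ranges: [-2.81, 2.81], [-0.39, 2.02], [-1.27, 1.25], [0.06, 2.57], [-1.19, 4.33], [0.19, 2], [-2.82, 2.82]. Speed limits (rad/s): [1.89, 1.89, 2.39, 2.39, 3.01, 3.01, 3.01].

## Interface

Orientations are given as a 3x3 rotation matrix whose columns are the frame's x, y, z axes.
In Python, from rig import robot gives the robot as it stands. Calls block until the motion is done:
- robot.move_ptp(position, orientation): joint-space move of the TCP to a pose.
- robot.move_linear(position, velocity=0.15, frame=None, threshold=None): straight line of the TCP; frame=None keeps the orientation; velocity is the mean speed in m/s. With threshold (N) it stops when the force on the tool has changed by that much, and returns True; else False.
- robot.goto_joints(angles): joint-space move.
- robot.gripper_to(opening): finger opening in m; the grip force is fixed at half the most; returns when the fingers have stopped.
- robot.pause(seconds).
- robot.ik(position, orientation): joint angles nearest the present ones, or None.
- robot.get_state(): the state.
- robot.grab_frame(name): name is "scene" or "top" or "wrist"; returns the picture (480x640x3 uint8, red, green, blue); there is no depth.
- robot.camera_info(name): a dict with "fx", "fy", "cx", "cy" (pixels), "rvec" (rotation vector, rad) and "tvec" (3), from world to camera coordinates, as OpenCV has them. Camera axes: x right, y down, z forward; pixel columns grow to the right and rows downward; lengths in m; the calibration is good to about 2 mm. The wrist camera is an equidistant fisheye: a pixel r from the principal point sees the ray r / f radians off the axis. A picture is of the moment at which its call begins: read the wrist's pose just before it. camera_info takes no time and is no camera call; for the wrist camera it gives the pose at the moment of the call.
A pose or a line that the arm cannot do raises robot.PlanningError and nothing moves.
- robot.sign_off(): hands the job in; it is judged then, once.
The state is a dict: "time": time; "qpos": joint angles; "joint_vel": joint speeds; "effort": joint torques, N m; "ee_pos": TCP position; "tool_rot": TCP orientation; "force": force on the tool from outside, world axes, zero at the start; "moment": the same for the moment, N m; "opening": finger opening in m; "grasp_force": force on a finger pad.
Only numpy, scipy, OpenCV 4.12 (cv2) and the standard library are available. Lean on these libraries where they do the work, as an engineer would, in place of code of your own. Each camera call takes 0.05 s, during which the arm holds its last target. There are 200 camera calls.

## Working session

There is one attempt and no reset: what is moved stays moved. The work goes in short steps, each a Python script; the robot and the scene stay as the last script left them, time stands still between calls to the robot, and variables do not carry over. Pictures are saved under pics/ and viewed, at most 14 in all, crops included, and the job is handed in when it is done.

```bash
ls; mkdir -p pics; python3 - <<'E'
from rig import robot
import cv2
for n in ["scene","top","wrist"]:
    im=robot.grab_frame(n); cv2.imwrite(f"pics/{n}0.png",im[:,:,::-1]); print(n,robot.camera_info(n))
print(robot.get_state())
E
```

```text
pics
scene {'fx': 510.87407987592366, 'fy': 510.87407987592366, 'cx': 320.4584014503977, 'cy': 234.16951913951038, 'rvec': array([ 2.06032262, -1.32354386,  0.51917959]), 'tvec': array([-0.25099662,  0.45732086,  1.18795203])}
top {'fx': 595.5805881295921, 'fy': 595.5805881295921, 'cx': 322.0068492972664, 'cy': 243.3259617039679, 'rvec': array([ 2.05603465, -2.16068029,  0.22453602]), 'tvec': array([-0.00409312,  0.55873227,  1.71850851])}
wrist {'fx': 371.64829954431775, 'fy': 371.64829954431775, 'cx': 329.07969102805396, 'cy': 240.07122036546616, 'rvec': array([-2.3965485 , -1.67290614, -0.21738087]), 'tvec': array([-0.62584454, -0.024049  ,  0.39052897])}
{'time': 0.15, 'qpos': array([-1.26150693,  0.41781501, -0.01035162,  1.61400681,  0.00469033,
        1.11070923, -0.05297825]), 'joint_vel': array([ 0.00118292, -0.00134774,  0.00114262, -0.00483813,  0.00023741,
       -0.00073412, -0.00126899]), 'effort': array([ 9.55942742e-04, -8.51529050e+01,  6.38725497e-01, -4.26131380e+01,
       -4.88174334e-02,  1.71791995e-02,  4.70191856e-05]), 'ee_pos': array([0.21466088, 0.5867002 , 0.22399462]), 'tool_rot': array([[-9.39125604e-01,  3.43573905e-01, -2.67756122e-04],
       [ 3.43574006e-01,  9.39125198e-01, -8.74056002e-04],
       [-4.88463129e-05, -9.12842414e-04, -9.99999582e-01]]), 'force': array([-0.12941888, -0.14257911,  0.55906293]), 'moment': array([-0.00422319, -0.04731419,  0.02750787]), 'grasp_force': 0.0, 'opening': 0.0936440007273001}
```

View pics/scene0.png

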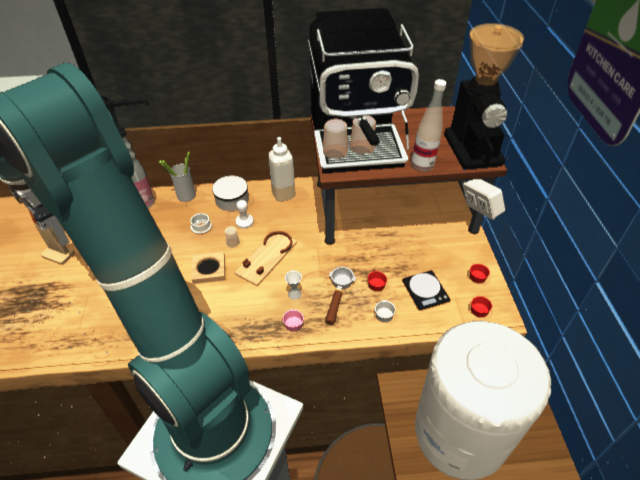

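View pics/top0.png

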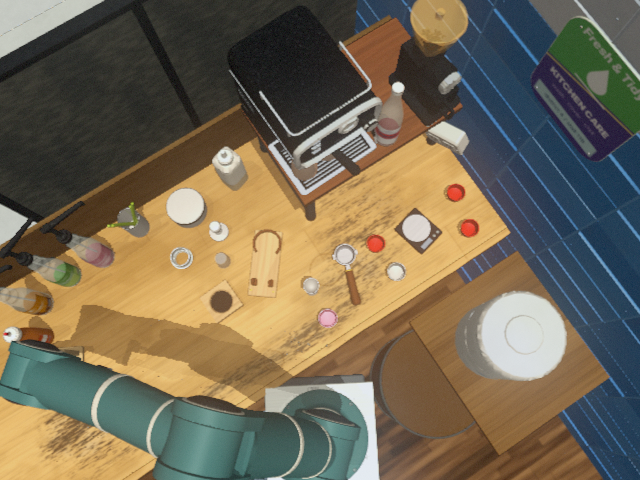

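The top view shows the portafilter basket at (345,255) with its handle to (355,300), the rest's rim at (267,243), the dosing ring at (181,258) and the tamper at (217,231). The tamper block is at (221,301) and the scale at (417,230). Candidates for the cup are steel (396,271), pink (327,318) and red (375,243), (455,192) and (469,228), so I choose the steel one. The ring could be confused with the bowl at (186,207). The bystanders are the jigger (311,286) and the glass (222,260).

```bash
cat > h.py <<'E'
import numpy as np, cv2
from rig import robot
def ray(ci,uv,fish=False):
    R=cv2.Rodrigues(np.array(ci["rvec"]))[0]; t=np.array(ci["tvec"]).ravel()
    x=(uv[0]-ci["cx"])/ci["fx"]; y=(uv[1]-ci["cy"])/ci["fy"]
    if fish:
        r=np.hypot(x,y); s=np.sin(r)/max(r,1e-9); d=np.array([x*s,y*s,np.cos(r)])
    else: d=np.array([x,y,1.])
    return -R.T@t, R.T@d
def px2w(ci,uv,z,fish=False):
    c,d=ray(ci,uv,fish); return c+d*(z-c[2])/d[2]
def w2px(ci,p,fish=False):
    R=cv2.Rodrigues(np.array(ci["rvec"]))[0]; q=R@np.asarray(p,float)+np.array(ci["tvec"]).ravel()
    if fish:
        r=np.hypot(q[0],q[1]); th=np.arctan2(r,q[2]); k=th/max(r,1e-9); x,y=q[0]*k,q[1]*k
    else: x,y=q[:2]/q[2]
    return np.array([ci["fx"]*x+ci["cx"],ci["fy"]*y+ci["cy"]])
def down(ang):  # tool down; finger closing line y at world angle ang
    y=np.array([np.cos(ang),np.sin(ang),0]); z=np.array([0,0,-1.]); x=np.cross(y,z)
    return np.array([x,y,z]).T
E
python3 - <<'E'
from h import *
ci=robot.camera_info("top")
im=cv2.imread("pics/top0.png"); c=cv2.resize(im[180:340,160:480],None,fx=2.5,fy=2.5,interpolation=cv2.INTER_CUBIC); cv2.imwrite("pics/crop0.png",c)
for n,uv,z in [("basket",(345,255),.03),("hend",(356,303),.026),("rim",(267,243),.023),("sadmid",(262,283),.03),("ring",(181,258),.036),("tamper",(217,231),.08),("block",(221,301),.015),("cup",(396,271),.03),("scale",(417,230),.019),("jig",(311,286),.04),("glass",(222,260),.04),("bench",(310,215),.0)]:
    print(n,px2w(ci,uv,z).round(3))
E
```

```text
basket [ 0.525 -0.1    0.03 ]
hend [ 0.378 -0.124  0.026]
rim [0.575 0.136 0.023]
sadmid [0.452 0.154 0.03 ]
ring [0.539 0.395 0.036]
tamper [0.606 0.278 0.08 ]
block [0.406 0.28  0.015]
cup [ 0.468 -0.25   0.03 ]
scale [ 0.594 -0.325  0.019]
jig [0.434 0.007 0.04 ]
glass [0.526 0.271 0.04 ]
bench [0.663 0.001 0.   ]
```

View pics/crop0.png

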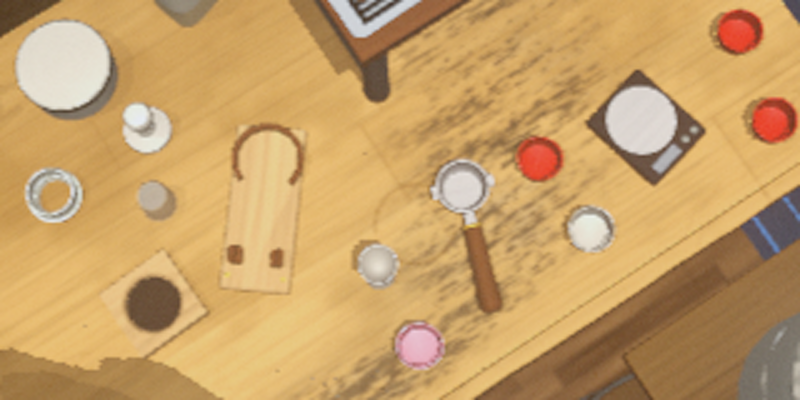

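The crop confirms that the bare steel cup at crop (590,228) is the target and that the pink (419,345) and red ones are decoys. The jigger is at (377,263), the glass at (155,198) and the ring at (54,194). Next I take wrist views from above, rectified to world coordinates.

```bash
cat >> h.py <<'E'
def patch(im,ci,c,z,size=.2,n=266,fish=True):
    """bird's-eye patch: up = +x world, left = +y world"""
    g=(np.arange(n)+.5)/n*size-size/2
    X=c[0]-g[:,None]+0*g[None]; Y=c[1]-g[None]+0*g[:,None]
    P=np.stack([X,Y,0*X+z],-1).reshape(-1,3)
    R=cv2.Rodrigues(np.array(ci["rvec"]))[0]; q=P@R.T+np.array(ci["tvec"]).ravel()
    if fish:
        r=np.hypot(q[:,0],q[:,1]); k=np.arctan2(r,q[:,2])/np.maximum(r,1e-9); x,y=q[:,0]*k,q[:,1]*k
    else: x,y=q[:,0]/q[:,2],q[:,1]/q[:,2]
    m=lambda a:a.reshape(n,n).astype(np.float32)
    o=cv2.remap(im,m(x*ci["fx"]+ci["cx"]),m(y*ci["fy"]+ci["cy"]),cv2.INTER_CUBIC)
    for v in np.arange(-.08,.081,.02):   # ticks every 20 mm
        k=int(n/2+v/size*n); o[:5,k]=255; o[k,:5]=255; o[:5,k+1]=0;o[k+1,:5]=0
    o[n//2,n//2-4:n//2+5]=(0,255,0); o[n//2-4:n//2+5,n//2]=(0,255,0)
    return o
def look(name):
    ci=robot.camera_info("wrist"); im=robot.grab_frame("wrist")[:,:,::-1].copy()
    np.savez(f"pics/{name}.npz",im=im,**ci); cv2.imwrite(f"pics/{name}_raw.png",im); return im,ci
def load(name):
    d=dict(np.load(f"pics/{name}.npz")); return d.pop("im"),d
E
python3 - <<'E'
from h import *
ct=robot.camera_info("top"); print("corner",px2w(ct,(302,197),.27))
T=[]
robot.move_ptp([.47,.25,.33],down(np.pi/2))
im,ci=look("A"); print(-cv2.Rodrigues(ci["rvec"])[0].T@ci["tvec"])
for c,z in [((.575,.136),.023),((.539,.395),.036),((.606,.278),.084),((.406,.28),.022)]: T.append(patch(im,ci,c,z))
robot.move_ptp([.45,-.18,.33],down(np.pi/2))
im,ci=look("B")
for c,z in [((.525,-.1),.03),((.468,-.25),.032),((.594,-.325),.019),((.434,.007),.078),((.44,-.11),.026)]: T.append(patch(im,ci,c,z))
top=cv2.imread("pics/top0.png")
T2=[patch(top,ct,c,z,fish=False) for c,z in [((.575,.136),.023),((.525,-.1),.03),((.468,-.25),.032)]]
cv2.imwrite("pics/t1.png",np.vstack([np.hstack(T[0:3]),np.hstack([T[3],T[4],T[5]])]))
cv2.imwrite("pics/t2.png",np.vstack([np.hstack(T[6:9]),np.hstack(T2)]))
print(robot.get_state()["time"],robot.get_state()["qpos"].round(2))
E
```

```text
corner [0.64146775 0.01635851 0.27      ]
[0.39444688 0.25223653 0.48984222]
3.4333 [-0.25  0.07  0.6   1.83 -0.04  1.26  1.94]
```

View pics/t1.png

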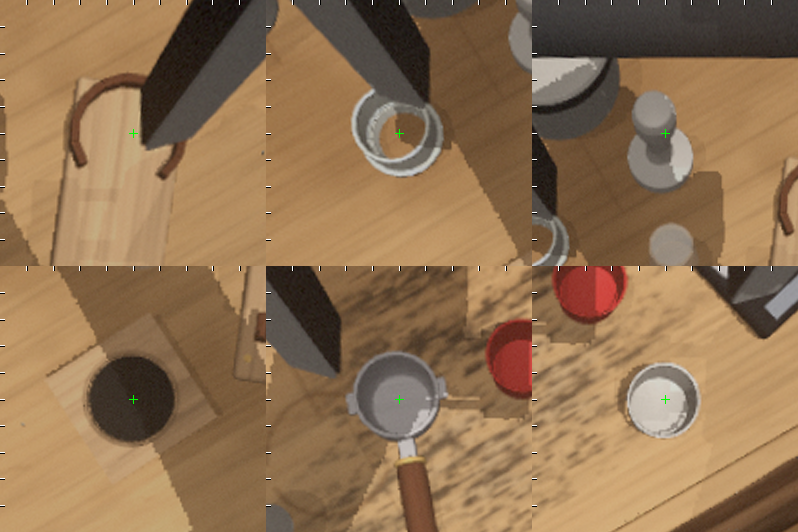

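View pics/t2.png

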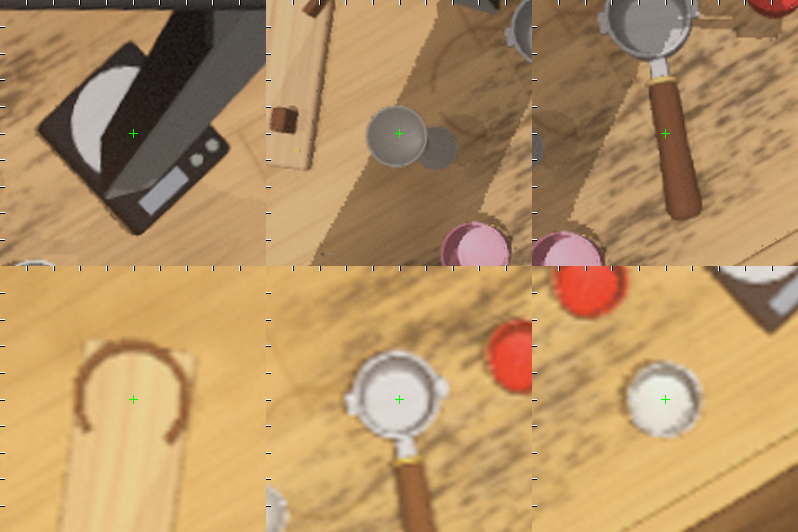

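Measured in the tiles:
- **Portafilter:** basket at (.5285,-.099), yaw +.18.
- **Tamper block:** (.4055,.281).
- **Cup:** (.467,-.249).
- **Ring:** about (.545,.401).
- **Tamper head:** about (.622,.286).
- **Rest and scale:** both partly hidden by the fingers, so I look at them again from poses beside them with the gripper partly closed, along with a closer view of the portafilter.

```bash
python3 - <<'E'
from h import *
robot.gripper_to(.05)
robot.move_ptp([.45,.0,.30],down(np.pi/2)); robot.pause(.2)
im,ci=look("C")
T=[patch(im,ci,(.575,.136),.023),patch(im,ci,(.47,.15),.035),patch(im,ci,(.51,.14),.012)]
g=[.4655,-.1105]
robot.move_ptp([*g,.16],down(.18+np.pi/2)); robot.pause(.2)
im,ci=look("D")
T+=[patch(im,ci,(.60,-.32),.019),patch(im,ci,(.467,-.249),.032),patch(im,ci,(.4655,-.1105),.026)]
cv2.imwrite("pics/t3.png",np.vstack([np.hstack(T[0:3]),np.hstack(T[3:])]))
print(robot.get_state()["time"],robot.get_state()["qpos"].round(2))
E
```

```text
6.2667 [-0.31  0.26  0.55  2.05 -0.18  0.88  2.09]
```

View pics/t3.png

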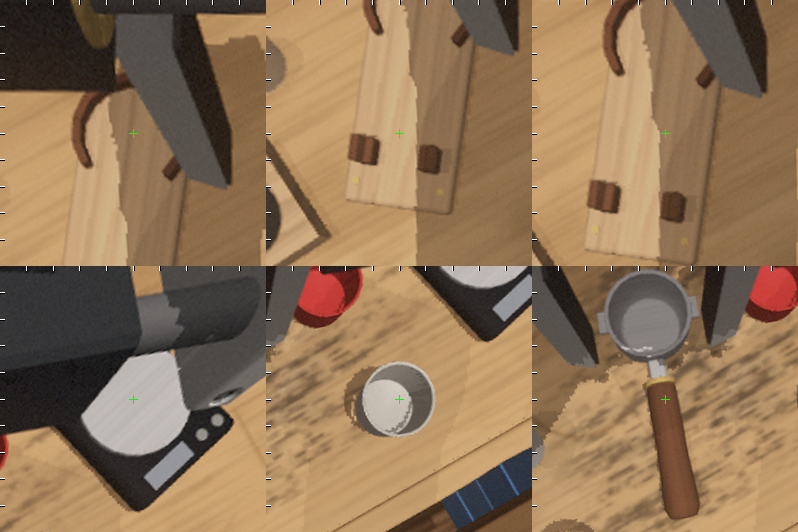

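The rest's origin is at (.577,.1365), yaw -.127 (near board corners at (585,249) and (695,263)). The scale plate is at about (.599,-.321), and the portafilter grip point is confirmed at (664,400). Now I grasp and place the portafilter.

```bash
python3 - <<'E'
from h import *
g=[.4655,-.1105]; s=lambda: robot.get_state()
print(robot.move_linear([*g,.0225],.12,threshold=15),s()["ee_pos"])
robot.gripper_to(0); print("grip",s()["opening"],s()["grasp_force"])
robot.move_linear([*g,.14],.15)
yaw=-.127; t=np.array([.577,.1365])-.0637*np.array([np.cos(yaw),np.sin(yaw)])
robot.move_linear([*t,.14],.2,frame=down(yaw+np.pi/2))
print(s()["opening"],s()["force"],s()["ee_pos"]-[*t,.14])
robot.move_linear([*t,.055],.12)
robot.pause(.2); im,ci=look("E")
print(robot.move_linear([*t,.0335],.04,threshold=8),s()["ee_pos"],s()["force"])
robot.pause(.2); im2,ci2=look("E2")
T=[im,im2]
cv2.imwrite("pics/e.png",np.hstack([cv2.resize(a,(400,300)) for a in T]))
print(s()["time"])
E
```

```text
False [ 0.46587363 -0.1105711   0.02303029]
grip 0.022421060302549537 30.004170835018158
0.022816242734434364 [ 0.21183935 -0.06090119 -4.97592956] [-1.21240360e-04 -9.95098662e-04 -8.86675312e-05]
True [0.51363218 0.14450754 0.03417569] [ 0.94145922 -0.40258097  1.61472784]
12.3583
```

View pics/e.png

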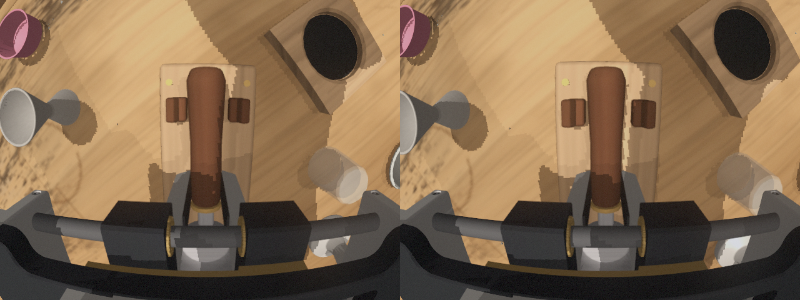

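The handle is centred between the cheeks and contact came at z=.0342, as expected. I release and then look at the rest, ring and tamper from the side.

```bash
python3 - <<'E'
from h import *
s=lambda: robot.get_state()
robot.gripper_to(.06); p=s()["ee_pos"]
robot.move_linear([p[0],p[1],.16],.15)
robot.move_ptp([.42,.29,.28],down(np.pi/2)); robot.pause(.2)
im,ci=look("F")
T=[patch(im,ci,(.577,.1365),.042),patch(im,ci,(.546,.401),.036),patch(im,ci,(.6225,.286),.08)]
robot.move_ptp([.46,.401,.28],down(np.pi/2)); robot.pause(.2)
im,ci=look("G")
T+=[patch(im,ci,(.577,.1365),.042),patch(im,ci,(.546,.401),.036),patch(im,ci,(.6225,.286),.08)]
cv2.imwrite("pics/t4.png",np.vstack([np.hstack(T[0:3]),np.hstack(T[3:])]))
print(s()["time"],s()["qpos"].round(2))
E
```

```text
15.9833 [-1.13  0.37  0.47  1.6  -0.18  1.21  0.95]
```

View pics/t4.png

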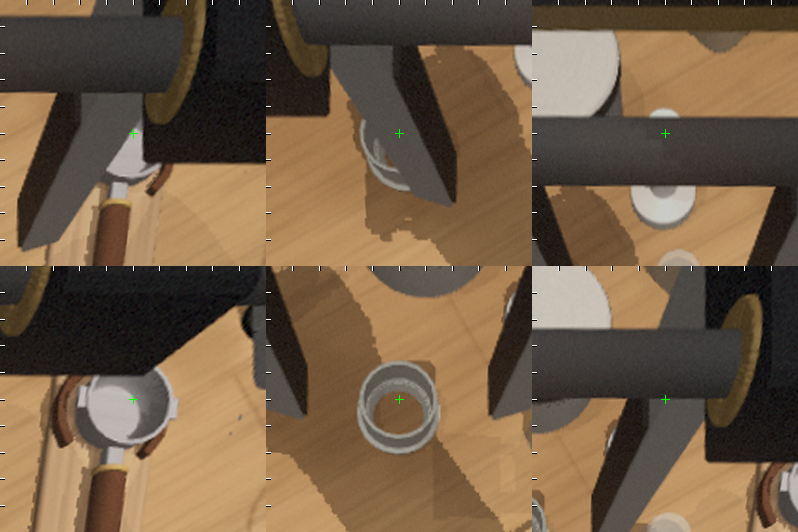

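The ring is centred at (.546,.401). The portafilter looks seated, but this view is oblique, so I take the same straight look at the basket and the tamper.

```bash
python3 - <<'E'
from h import *
s=lambda: robot.get_state()
robot.gripper_to(.094)
robot.move_ptp([.491,.1365,.28],down(np.pi/2)); robot.pause(.3)
im,ci=look("H"); T=[patch(im,ci,(.577,.1365),.042,size=.12),patch(im,ci,(.52,.14),.040)]
robot.move_ptp([.536,.286,.28],down(np.pi/2)); robot.pause(.3)
im,ci=look("I"); T+=[patch(im,ci,(.6225,.286),.08)]
cv2.imwrite("pics/t5.png",np.hstack(T))
print(s()["time"],s()["qpos"].round(2))
E
```

```text
Traceback (most recent call last):
  File "h.py", line 33, in patch
    k=int(n/2+v/size*n); o[:5,k]=255; o[k,:5]=255; o[:5,k+1]=0;o[k+1,:5]=0
                         ~^^^^^^
IndexError: index 266 is out of bounds for axis 1 with size 266
```

```bash
sed -i 's/np.arange(-.08,.081,.02)/np.arange(-.04,.041,.02)/' h.py; python3 - <<'E'
from h import *
s=lambda: robot.get_state()
im,ci=load("H"); T=[patch(im,ci,(.577,.1365),.042,size=.12),patch(im,ci,(.52,.14),.040)]
robot.move_ptp([.536,.286,.28],down(np.pi/2)); robot.pause(.3)
im,ci=look("I"); T+=[patch(im,ci,(.6225,.286),.08)]
cv2.imwrite("pics/t5.png",np.hstack(T))
print(s()["time"],s()["qpos"].round(2))
E
```

```text
19.0917 [-0.95  0.38  0.54  1.61 -0.2   1.21  1.2 ]
```

View pics/t5.png

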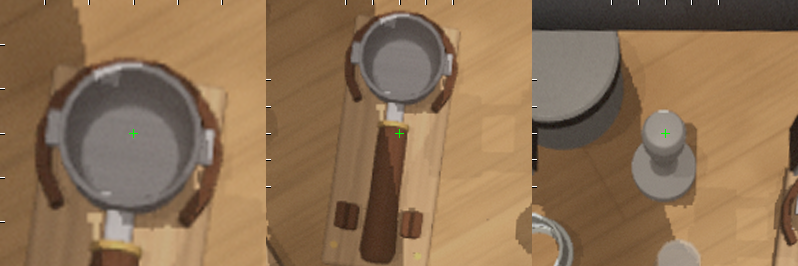

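The basket is seated between the rim arms with its centre at about (.575,.137). The tamper head is at tile (663,129), which puts it near (.6255,.2875). Now the ring.

```bash
python3 - <<'E'
from h import *
s=lambda: robot.get_state(); D=down(np.pi/2)
g=[.546,.401]; t=[.575,.1368]
robot.move_ptp([*g,.12],D)
print(robot.move_linear([*g,.034],.12,threshold=10),s()["ee_pos"])
robot.gripper_to(0.03); print("grip",s()["opening"],s()["grasp_force"]); z0=s()["ee_pos"][2]
robot.move_linear([*g,.17],.2)
robot.move_linear([*t,.17],.22); robot.pause(.1)
robot.move_linear([*t,.082],.15); robot.pause(.3); look("J")
print(s()["opening"],s()["ee_pos"],s()["force"])
print(robot.move_linear([*t,z0+.033],.03,threshold=6),s()["ee_pos"],s()["ee_pos"][2]-z0-.035,s()["force"])
look("K"); print(s()["time"])
a,b=load("J")[0],load("K")[0]
cv2.imwrite("pics/k.png",np.hstack([cv2.resize(x,(400,300)) for x in(a,b)]))
E
```

```text
False [0.54648522 0.40119928 0.03484021]
grip 0.05894670564075135 30.000534653663635
0.05807076851725661 [0.57519146 0.13691948 0.08243149] [-0.02519401  0.65888531 -1.40020843]
True [0.57496829 0.13684806 0.06886043] -0.00023199072558190842 [-0.6178467   0.66353818  3.62880071]
25.2833
```

View pics/k.png

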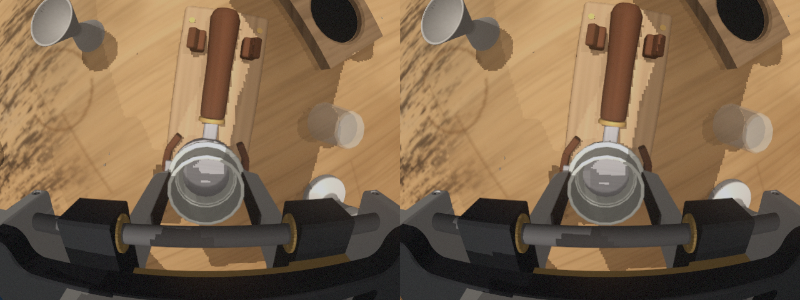

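Contact came at the expected height (within 0.3 mm) and the ring looks seated. I release it and take the tamper next.

```bash
python3 - <<'E'
from h import *
s=lambda: robot.get_state(); D=down(np.pi/2)
robot.gripper_to(.08); p=s()["ee_pos"]; robot.move_linear([p[0],p[1],.19],.15)
robot.move_ptp([.491,.1365,.28],D); robot.pause(.2)
im,ci=look("L"); T=[patch(im,ci,(.576,.137),.071,size=.12)]
g=[.6245,.287]; t=[.4055,.281]
robot.gripper_to(.065); robot.move_ptp([*g,.16],D)
print(robot.move_linear([*g,.085],.12,threshold=10),s()["ee_pos"])
robot.gripper_to(0.01); print("grip",s()["opening"],s()["grasp_force"]); z0=s()["ee_pos"][2]
robot.move_linear([*g,.20],.2)
robot.move_linear([*t,.20],.22)
robot.move_linear([*t,.125],.15); robot.pause(.2); look("M")
print(s()["opening"],s()["force"])
print(robot.move_linear([*t,z0+.009],.04,threshold=8),s()["ee_pos"],s()["ee_pos"][2]-z0-.011,s()["force"])
robot.pause(.2); look("N"); print(s()["time"])
T+=[cv2.resize(load(x)[0],(266,200)) for x in "MN"]
T=[cv2.copyMakeBorder(x,0,266-len(x),0,0,cv2.BORDER_CONSTANT) for x in T]
cv2.imwrite("pics/m.png",np.hstack(T))
E
```

```text
False [0.62496636 0.28700589 0.08588251]
grip 0.035321704106788386 29.95846497709863
0.035060407592880594 [-0.41187427 -0.01724736 -3.55146413]
True [0.40528631 0.28042226 0.09585097] -0.00039122849398634876 [-0.73784237 -1.2017662   5.51181811]
34.0667
```

View pics/m.png

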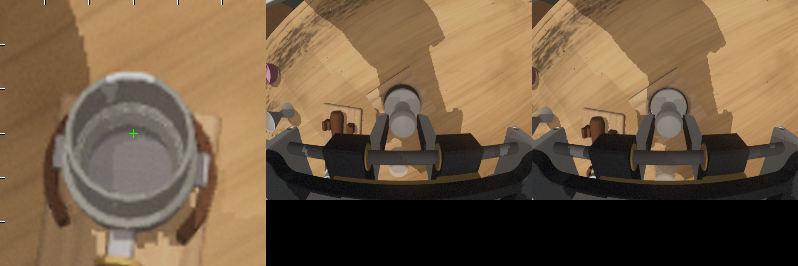

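The ring sits level in the basket, centred at tile (131,140), and the tamper touched down at recess-floor height. I release and take the cup with the tool tilted back, so the wrist stays clear of the bench.

```bash
python3 - <<'E'
from h import *
s=lambda: robot.get_state(); D=down(np.pi/2); a=.3
Rt=np.array([[-np.cos(a),0,-np.sin(a)],[0,1,0],[np.sin(a),0,-np.cos(a)]]).T
robot.gripper_to(.08); p=s()["ee_pos"]; robot.move_linear([p[0],p[1],.21],.15)
g=np.array([.467,-.249]); t=np.array([.594,-.321])
robot.move_linear([g[0]-.03,g[1],.21],.25,frame=Rt)
robot.pause(.1); look("O")
robot.gripper_to(.085)
robot.move_linear([g[0]-.03,g[1],.14],.2); robot.move_linear([*g,.08],.15)
print(robot.move_linear([*g,.029],.1,threshold=6),s()["ee_pos"])
robot.gripper_to(0.02); print("grip",s()["opening"],s()["grasp_force"]); z0=s()["ee_pos"][2]
robot.move_linear([*g,.10],.15)
robot.move_linear([*t,.10],.15); print(s()["opening"])
robot.move_linear([*t,z0+.024],.12); robot.pause(.2); look("P")
print(robot.move_linear([*t,z0+.018],.02,threshold=4),s()["ee_pos"],s()["ee_pos"][2]-z0-.019,s()["force"])
print(s()["time"])
im,ci=load("O"); P=[patch(im,ci,(.467,-.249),.032),cv2.resize(load("P")[0],(400,300))]
cv2.imwrite("pics/p.png",np.hstack([cv2.copyMakeBorder(x,0,300-len(x),0,0,cv2.BORDER_CONSTANT) for x in P]))
E
```

```text
False [ 0.46719646 -0.24937284  0.02980288]
grip 0.05282339368797887 30.00093162932899
0.052882904104846216
True [ 0.59428788 -0.32083715  0.04801898] -0.00014554240441268587 [-0.70140607  1.25751694  5.8897217 ]
44.9083
```

View pics/p.png

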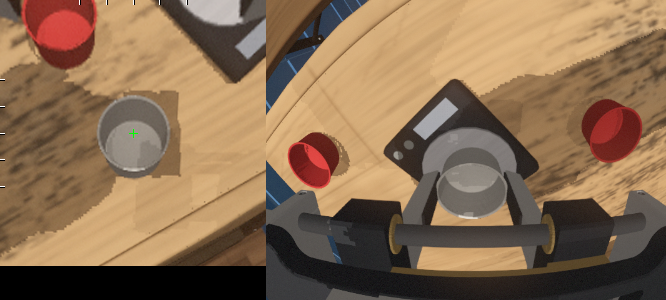

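The cup touched the plate at the right height. I release, retreat towards the robot and check everything.

```bash
python3 - <<'E'
from h import *
s=lambda: robot.get_state()
robot.gripper_to(.08); p=s()["ee_pos"]; robot.move_linear([p[0]-.02,p[1],.13],.1)
robot.move_linear([.50,-.25,.22],.15,frame=down(np.pi/2)); robot.pause(.2)
im,ci=look("Q"); T=[patch(im,ci,(.596,-.321),.019),patch(im,ci,(.596,-.321),.051)]
robot.move_linear([.40,0,.30],.25); robot.move_ptp([.46,.40,.30],down(np.pi/2)); robot.pause(.2)
top=robot.grab_frame("top")[:,:,::-1].copy(); ct=robot.camera_info("top")
T+=[patch(top,ct,c,z,fish=False) for c,z in [((.596,-.321),.051),((.576,.137),.071),((.434,.007),.078)]]
im,ci=look("R"); T+=[patch(im,ci,(.4055,.281),.097)]
cv2.imwrite("pics/q.png",np.vstack([np.hstack(T[:3]),np.hstack(T[3:])])); print(s()["time"])
E
```

```text
50.9083
```

View pics/q.png

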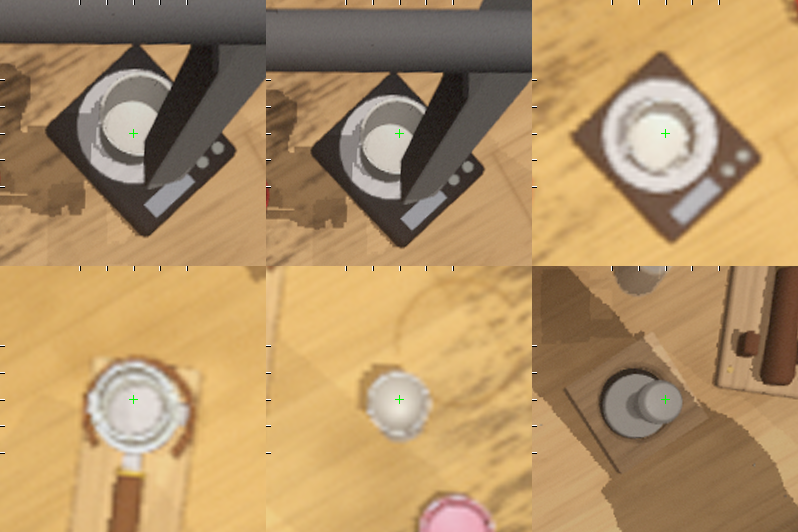

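The cup sits centred on the plate (top tile: cup (657,137), plate (660,136)). The ring is concentric on the basket, the tamper stands in its recess and the jigger hasn't moved. Handing in.

```bash
python3 -c "
from rig import robot
print(robot.sign_off())"
```

```text
the job is handed in; nothing more can be done
None
```

I handed the job in at about 51 s of the 109 s allowed: the portafilter is in its rest with the dosing ring on it, the tamper is in its block and the cup is on the scale, all released. The sign-off call returned no verdict; in my last pictures everything looked in place, with the jigger not moved; I didn't measure the shot glass at the end.

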